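# Send the wooden cable car down its demo rail

## Robot

A 6-joint arm with a two-finger parallel gripper is mounted at the origin on the work surface. World frame = base frame: x ahead of the robot, y to its left, z up, the work surface at z = 0. Lengths are in m, angles in rad, forces in N, time in s.
With the tool pointing down it reaches from about 0.25 to 0.725 m from the base axis. Payload 4 kg.
Tool frame: the origin (TCP) lies midway between the tips of the shut fingers; the grasp point (between the pads) lies 19 mm behind it; z points along the fingers, y is the line along which they close (so a half turn about z gives the same grasp; the last joint's range is limited). The gripper opens to 85 mm and grips with 20 to 120 N. Pads are 22 mm wide; open, the fingers measure 114 mm over their backs; the gripper's body (76 mm by 85 mm) begins 54 mm behind the grasp point. The pads swing forward as they close: fully open they stand 13 mm farther back than shut.
Start: joints at [0, 0.241, 0.005, 1.335, 0, 1.571], TCP at [0.5, -0, 0.205] pointing down, gripper open.
Joint ranges: [-2.72, 2.72], [-1.05, 1.87], [-1.09, 1.28], [-1.99, 2.15], [-1.42, 1.44], [-3.14, 3.14]. Speed limits (rad/s): [2.79, 2.79, 3.14, 3.14, 3.14, 3.14].

## Interface

Orientations are given as a unit quaternion [x, y, z, w].
In Python, from workcell import get_obs, camera, job_done, silhouettes gives the robot as it stands. The module is installed in compiled form; this text tells all that it offers.
- The arm moves only by the tool drive_tool, never from a script. Its argument "increments" is a list of rows, each a list of 3 entries, a list of its own where there are three numbers: the shift along the world's x, y, z in mm, then the turn, a rotation vector about the world's x, y, z in degrees, then the opening, from 0 (shut) to 1 (fully open). A call has 1 to 8 rows; each row shifts and turns the commanded pose from where the row before left it; what a row does not reach is not made up. A row lasts 1/12 s, in which the tool goes at most 41.7 mm and 7.16 degrees, less where a joint would pass 70% of its speed; a pose out of reach is approached as far as the arm can. A call is refused whole if a number of a shift passes 41.7 or a number of a turn 7.16, either way. A call with a gripper value outside its range is refused whole. The fingers move at their own pace and stop on an object; the grip force is fixed at half the most. Time passes only in rows, so rows that do not move let the fingers close. It gives the time, the measured TCP pose, the force, the opening and the grip force at its end, in the units of the state.
- get_obs(): the state, without advancing time (a new reading comes with each control period).
- camera(name): name is "scene" or "side" or "wrist"; returns a dict with "image" (384x512x3 uint8, red, green, blue), "K" (3x3 intrinsics, pixels), "view" (4x4, takes a point from world to camera coordinates). Camera axes: x right, y down, z forward; pixel columns grow to the right and rows downward; lengths in m; the calibration is good to about 2 mm. The wrist camera is an equidistant fisheye: a pixel r from the principal point sees the ray r / f radians off the axis. A picture is of the moment at which its call begins. There is no depth.
- job_done(): hands the job in; it is judged then, once.
Trained networks look in a picture, given as the dict that the camera call returned (one of the last four; its "shot" number tells which), for a name from the list of things; names that differ only in an ending like _2 or _b are one class to them, and where a whole thing is asked for, a point or a joint stands for the part that bears it (a point fixed in the world has none). Each returns a list of dicts, best first, with "conf" (0 to 1); they miss things now and then, are a little off and sometimes report something else, mostly with a low value. They report only what shows in the picture. A call takes as long as a camera call.
- silhouettes(query, picture): "region" (384x512 bool, what is visible of it) and "bbox" ([left, top, right, bottom] in pixels, round what is visible of it).
The state is a dict: "clock": time; "joint_pos": joint angles; "joint_vel": joint speeds; "tau": joint torques, N m; "eef_pos": TCP position; "tool_rot": TCP orientation; "ft_force": force on the tool from outside, world axes, zero at the start; "ft_torque": the same for the moment, N m; "grip_width": finger opening in m; "grasp_force": force on a finger pad.
Only numpy, scipy, OpenCV 4.12 (cv2) and the standard library are available. Lean on these libraries where they do the work, as an engineer would, in place of code of your own. Each camera call takes 0.05 s, during which the arm holds its last target. There are 200 camera calls.

## Task

Pick up the wooden cable car by the tab on its roof, hook it over the upper part of the sloped rail with its wheels on the rail, and, with it gently resting there, back it up the rail until the sprung buffer at the top gives by some 5 to 10 mm. Then let it go there, so that it rolls down by itself and comes to rest hanging against the bottom stop. Be gentle with the rail and leave the other toys where they are.

Things in the scene. Friction and masses are not known exactly. Their poses are not given: they have to be found in the camera images.
- stand: fixed plywood stand, base 100 (x) x 440 (y) x 18 mm; origin: centre of its underside. Over its centre line (x = 0) a straight steel rail runs along stand y, low at -y, high at +y: flat bar 11 mm wide, 16 mm deep, its ends between pairs of wooden posts (y = -200 mm, 178 mm tall; y = +200 mm, 268 mm tall; a pair measures 39 mm over its outsides)
- rail_foot (a point): point on the stand where the rail's top (running) surface passes its pivot, 165 mm above the stand's underside, at stand y = -200 mm. From here the rail rises to +y at a slope set by hand and NOT measured, 0.115 to 0.225 rad (nominal 0.17), so its upper part lies up to about 20 mm higher or lower than nominal and must be felt; it stays as set
- stop_foot (a point): point on the stand base, 18 mm above its underside, below the bottom stop: a wooden block on the rail with a rubber face, 34 mm wide, 14 mm high above the rail top, its uphill face 39 mm along the rail from the pivot
- buffer (a joint): how far the sprung buffer at the top of the rail is pushed in, up the rail: 0 free to 0.014 m, 0.25 N per mm. Its disc (22 mm diameter, centred 32 mm above the rail top) has its face 346 mm along the rail from the pivot when free; its wooden holder, 46 mm high above the rail top, begins at 369 mm
- car: loose wooden cable car, 0.18 to 0.31 kg, 190 mm tall, upright on the counter; origin: centre of its underside; y is its running direction (fore-aft symmetric). Cabin 60 (x) x 80 (y) mm, roof top at z = 55. A 6 mm plate (x = -19 to -13, 30 mm wide) rises from the roof on the -x side only, up to the wheel trolley: the hook is open to +x, and the mouth for the rail is z = 55 to 110 mm
- car_wheels (a point): point midway between the wheel axles, 125 mm above the car's underside, 10 mm above the rail top when hung. Two wheels, axles along car x at y = -22 and +22 mm; tread 20 mm diameter, 14 mm wide; conical flanges 30 mm diameter, 22 mm over both. Hung, the car leans with the slope (its +y end uphill or downhill). Damped wheels: it rolls down at 0.1 to 0.5 m/s
- wheel0: the car's plastic wheel at car y = -22 mm; origin: its centre, 10 mm above the rail top when hung; x along its axle (the frame turns as it rolls)
- wheel1: the car's plastic wheel at car y = +22 mm; origin: its centre, 10 mm above the rail top when hung; x along its axle (the frame turns as it rolls)
- car_tab (a point): grip point in the middle of the roof tab, 176 mm above the car's underside. The tab is 14 mm thick (car x), 36 mm long (y), z = 151 to 190 mm. It stands on the trolley's top plate, 38 (x) x 80 (y) mm, z = 143 to 151 mm; thin end boards at y = -40 and +40 mm (x = -13 to 19, z = 118 to 150 mm) meet the stop and the buffer
- ring_tower: bystander: wooden stacking-ring tower, 90 mm diameter, 135 mm tall, origin under its centre
- toy_truck: bystander: wooden toy truck, 70 x 120 mm, 73 mm tall, origin under its centre
- game_box: bystander: flat game box, 130 x 180 x 45 mm, origin under its centre

How it is judged:
By the outcome, as a careful person would: the job done as asked, in the order asked, and still so for the second after the job is handed in, with the robot touching nothing.
It also fails if it takes over 61 s, if anything falls off the work surface, if the arm or the gripper's body presses on something with over 40 N, if the wrist force passes 120 N, or if a joint passes its speed limit or range.

## Working session

There is one attempt and no reset: what is moved stays moved. The work goes in short steps, Python scripts to look and compute and a tool call to move; the robot and the scene stay as the last step left them, time stands still between calls to the robot, and variables do not carry over. Pictures are saved under pics/ and viewed, at most 10 in all, crops included, and the job is handed in when it is done.

Besides the shell and the picture viewer there is one more tool, called after ">>>" as name(argument=value, ...), one argument or row to a line, values as JSON. drive_tool: Moves the arm, as the interface text tells. Its arguments: {"type":"object","properties":{"increments":{"type":"array"}},"required":["increments"]}

```bash
mkdir -p pics; cat > h.py <<'E'
import numpy as np, cv2
from workcell import *
def save(n,c): cv2.imwrite(f'pics/{n}.png',cv2.cvtColor(c['image'],cv2.COLOR_RGB2BGR))
def proj(c,P):
    P=np.atleast_2d(P); q=(c['view'][:3,:3]@P.T).T+c['view'][:3,3]
    u=(c['K']@q.T).T; return u[:,:2]/u[:,2:]
def ray(c,uv):
    d=np.linalg.inv(c['K'])@np.array([uv[0],uv[1],1.]); R=c['view'][:3,:3]; t=c['view'][:3,3]
    return -R.T@t, R.T@d
def onz(c,uv,z):
    o,d=ray(c,uv); return o+d*(z-o[2])/d[2]
E
python3 - <<'E'
from h import *
S=camera('scene');D=camera('side')
a=np.hstack([S['image'],D['image']]);
save('s0',S);save('d0',D)
for n,c in (('scene',S),('side',D)):
    print(n,(-c['view'][:3,:3].T@c['view'][:3,3]).round(3))
    for q in ('stand','car','ring_tower','toy_truck','game_box','wheel0','buffer'):
        print(q,[(r['bbox'],round(r['conf'],2),int(r['region'].sum())) for r in silhouettes(q,c)][:3])
E
```

```text
scene [ 1.402 -0.204  0.956]
stand [([182.7, 176.0, 362.0, 300.1], 0.77, 8093)]
car [([240.3, 173.4, 270.4, 233.2], 0.83, 1174)]
ring_tower [([359.6, 166.3, 386.9, 209.0], 0.77, 905), ([323.2, 180.6, 334.9, 193.3], 0.75, 44), ([178.8, 174.2, 363.3, 300.0], 0.48, 8439)]
toy_truck [([376.1, 222.9, 421.8, 255.1], 0.69, 1037)]
game_box [([52.5, 237.6, 140.8, 290.0], 0.95, 3664), ([236.1, 166.9, 272.4, 233.6], 0.58, 1107)]
wheel0 [([241.0, 168.4, 271.6, 231.8], 0.72, 1157), ([258.3, 186.3, 270.4, 190.7], 0.51, 30)]
buffer [([324.5, 182.4, 335.6, 190.7], 0.43, 56)]
side [ 0.511 -1.068  1.265]
stand [([269.5, 120.9, 311.1, 275.1], 0.9, 3408)]
car [([225.4, 179.3, 247.5, 230.6], 0.82, 883), ([243.0, 295.4, 300.8, 366.6], 0.47, 2939)]
ring_tower [([228.2, 126.3, 230.8, 149.9], 0.45, 90)]
toy_truck [([263.1, 130.2, 287.7, 156.6], 0.8, 384)]
game_box [([242.3, 294.6, 302.8, 364.0], 0.97, 2948), ([226.0, 125.1, 231.7, 152.8], 0.59, 65)]
wheel0 []
buffer []
```

View pics/s0.png

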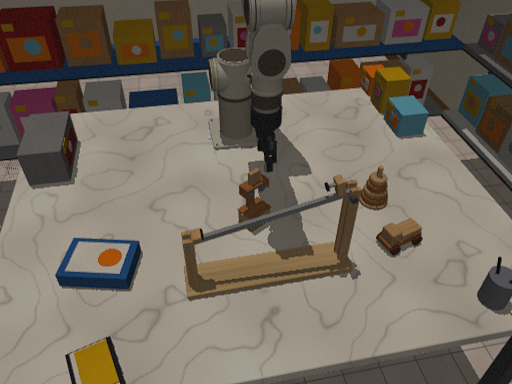

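View pics/d0.png

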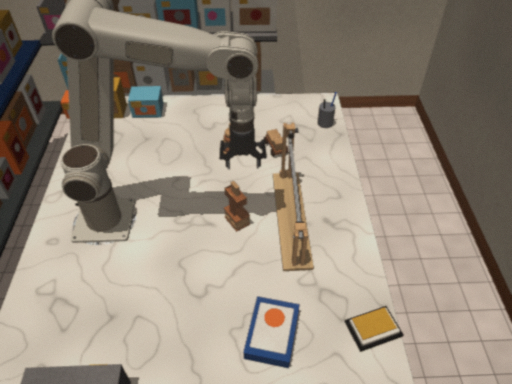

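```bash
python3 - <<'E'
import cv2
a=cv2.imread('pics/s0.png')[160:304,172:372]; cv2.imwrite('pics/s0c.png',cv2.resize(a,None,fx=4,fy=4,interpolation=cv2.INTER_CUBIC))
a=cv2.imread('pics/d0.png')[110:280,210:320]
a=cv2.resize(a,None,fx=3.5,fy=3.5,interpolation=cv2.INTER_CUBIC); 
w=cv2.imread('pics/s0.png')[165:240,230:285]; w=cv2.resize(w,None,fx=7,fy=7,interpolation=cv2.INTER_CUBIC)
import numpy as np
o=np.zeros((595,800,3),np.uint8); o[:a.shape[0],:a.shape[1]]=a; o[:w.shape[0],400:400+w.shape[1]]=w
cv2.imwrite('pics/d0c.png',o)
E
```

```text
(no output)
```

View pics/s0c.png

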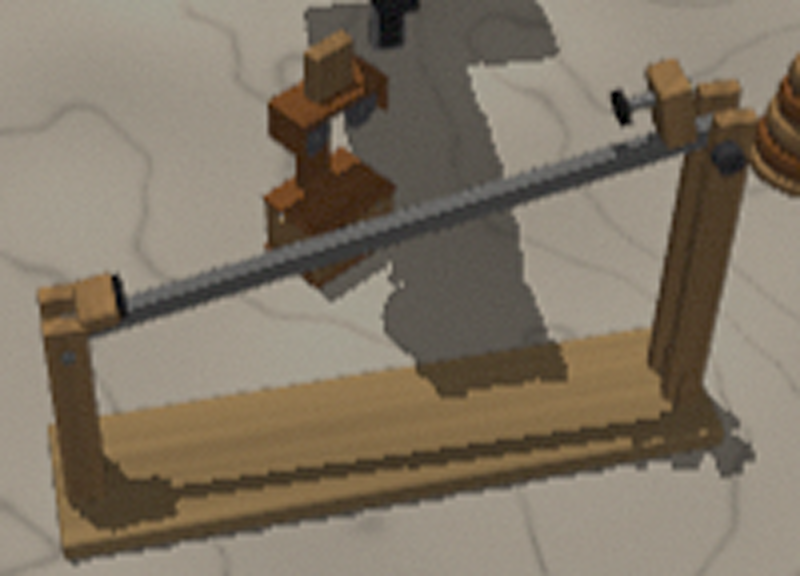

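View pics/d0c.png

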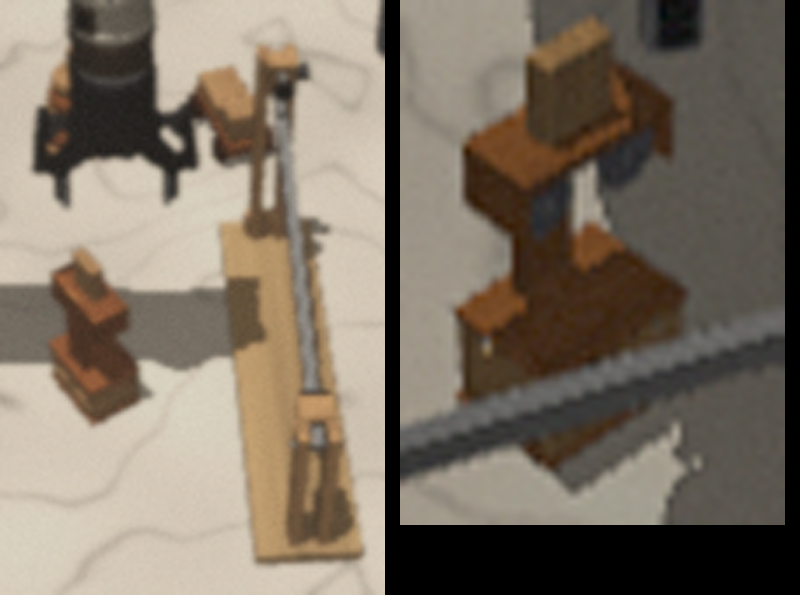

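```bash
cat > fit.py <<'E'
from h import *
from scipy.optimize import minimize
def box(x0,x1,y0,y1,z0,z1): return np.array([[x,y,z] for x in(x0,x1) for y in(y0,y1) for z in(z0,z1)])/1000.
def Rz(a): c,s=np.cos(a),np.sin(a); return np.array([[c,-s,0],[s,c,0],[0,0,1]])
def Rx(a): c,s=np.cos(a),np.sin(a); return np.array([[1,0,0],[0,c,-s],[0,s,c]])
def stand(p):
    x,y,a,sl=p
    rail=[box(-5.5,5.5,-8,405,-16,0),box(-17,17,22,39,0,14),box(-12,12,369,390,0,46),box(-11,11,346,349,21,43)]
    w=[b@Rx(sl).T+np.array([0,-.2,.165]) for b in rail]
    w+=[box(-50,50,-220,220,0,18)]
    for s in(-1,1):
        lo,hi=sorted((s*7.5,s*19.5))
        w+=[box(lo,hi,-212,-188,18,178),box(lo,hi,188,212,18,268)]
    return [b@Rz(a).T+np.array([x,y,0]) for b in w]
def car(p):
    x,y,a=p
    w=[box(-30,30,-40,40,0,55),box(-19,-13,-15,15,55,150),box(-19,19,-40,40,143,151),box(-7,7,-18,18,151,190),
       box(-13,19,-40,-38,118,150),box(-13,19,38,40,118,150),box(-11,11,-34,-10,113,137),box(-11,11,10,34,113,137)]
    return [b@Rz(a).T+np.array([x,y,0]) for b in w]
K=4
def mask(c,boxes):
    m=np.zeros((384*K,512*K),np.uint8)
    for b in boxes:
        u=((proj(c,b)+.5)*K-.5)
        h=cv2.convexHull((u*16).round().astype(np.int32)); cv2.fillConvexPoly(m,h,1,shift=4)
    return cv2.resize(m.astype(np.float32),(512,384),interpolation=cv2.INTER_AREA)
def soft(m): return cv2.GaussianBlur(m.astype(np.float32),(0,0),1.2)
def fit(model,p0,obs,sc,ign=None):
    def cost(d):
        p=np.array(p0)+d*sc; e=0
        for i,(c,r) in enumerate(obs):
            w=1 if ign is None else ign[i]
            e+=np.sum(w*(soft(mask(c,model(p)))-soft(r))**2)/r.sum()
        return e
    best=None
    n=len(p0)
    for k in range(2):
        x0=np.zeros(n) if best is None else best.x
        r=minimize(cost,x0,method='Nelder-Mead',options=dict(initial_simplex=np.vstack([x0,x0+np.eye(n)]),maxiter=150,xatol=.01,fatol=1e-5))
        best=r
    return np.array(p0)+best.x*sc,best.fun
E
cat > r.py <<'E'
from fit import *
S=camera('scene');D=camera('side')
g=lambda q,c:silhouettes(q,c)[0]['region']
for uv,c in (((189.5,300),S),((351.5,270),S),((283.4,270),D),((313.4,268.6),D)): print(onz(c,uv,0).round(3))
so=[(c,g('stand',c)) for c in(S,D)]
A=onz(S,(189.5,300),0);B=onz(S,(351.5,270),0)
a=np.arctan2(-(B-A)[0],(B-A)[1]); ctr=(A+B)/2-Rz(a)[:,0]*.05
sp,e=fit(stand,[ctr[0],ctr[1],a,.17],so,np.array([.01,.01,.05,.02])); print('stand',sp.round(4),e)
co=[(c,g('car',c)) for c in(S,D)]
o=onz(D,(235.5,222),.03)
ign=[1-np.clip(2*soft(mask(S,stand(sp))),0,1),1]
rs=[]
for a in np.arange(-3,3.2,.6):
    cp,e=fit(car,[o[0],o[1],a],co,np.array([.01,.01,.2]),ign); rs.append((e,cp)); print(cp.round(4),round(e,4))
cp=min(rs,key=lambda t:t[0])[1]
np.savez('pose.npz',sp=sp,cp=cp)
out=[]
for c,(u,v) in((S,(172,160)),(D,(210,115))):
    im=cv2.cvtColor(c['image'],cv2.COLOR_RGB2BGR)
    w,h=(200,144) if c is S else (110,150)
    f=4
    z=cv2.resize(im[v:v+h,u:u+w],None,fx=f,fy=f,interpolation=cv2.INTER_CUBIC)
    for b in stand(sp)+car(cp):
        q=((proj(c,b)+.5-[u,v])*f-.5).round().astype(int)
        for i in range(8):
            for k in(1,2,4):
                if not i&k: cv2.line(z,tuple(map(int,q[i])),tuple(map(int,q[i|k])),(0,255,0) if len(out) else (0,0,255),1)
    out.append(z)
cv2.imwrite('pics/ov1.png',out[0]);cv2.imwrite('pics/ov2.png',out[1])
E
time python3 r.py
```

```text
[ 0.716 -0.234  0.   ]
[ 0.703  0.201 -0.   ]
[ 0.623 -0.233  0.   ]
[ 0.721 -0.232  0.   ]
stand [ 0.6641 -0.0193  0.0156  0.2274] 0.02980222038073916
[ 0.4711 -0.0216 -2.6909] 0.1214
[ 0.4712 -0.0216 -2.6933] 0.1215
[ 0.4708 -0.0215 -2.6872] 0.1211
[ 0.4699 -0.0209 -1.5752] 0.4993
[ 0.471  -0.0214  0.4537] 0.0815
[ 0.4706 -0.0216  0.4754] 0.0831
[ 0.4709 -0.0214  0.4555] 0.0813
[ 0.471  -0.0214  0.4536] 0.0816
[ 0.4691 -0.021   1.6508] 0.4794
[ 0.4711 -0.0215  3.5712] 0.1225
[ 0.4708 -0.0215  3.5954] 0.1212
real	0m43.960s
user	1m1.701s
sys	0m22.018s
```

View pics/ov1.png

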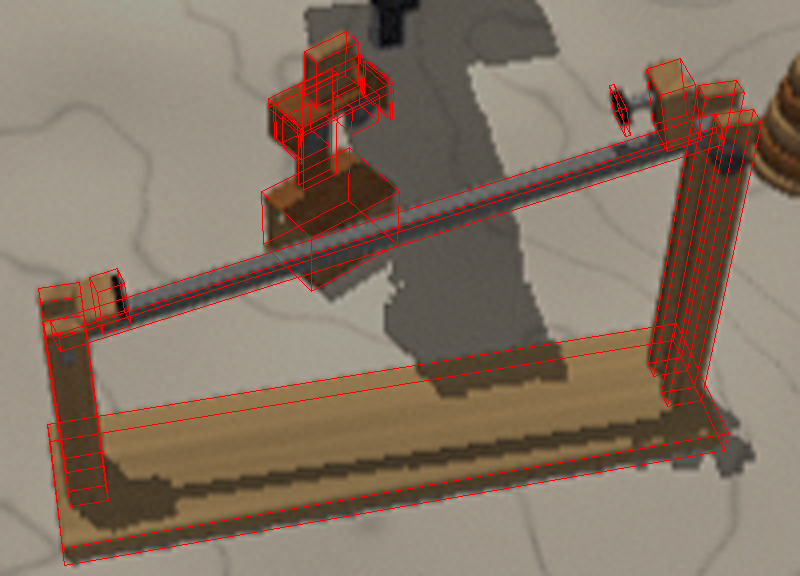

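View pics/ov2.png

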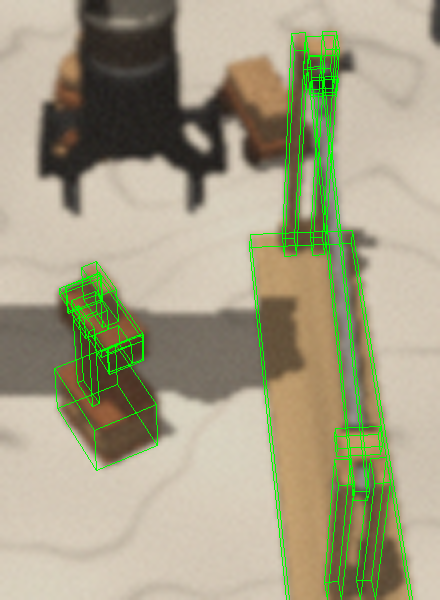

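```bash
cat > t.py <<'E'
from fit import *
from scipy.spatial.transform import Rotation as Ro
d=np.load('pose.npz');sp,cp=d['sp'],d['cp']
def W(s,sl,h=.010,x=0.): # world point on rail frame
    return Rz(sp[2])@(np.array([0,-.2,.165])+Rx(sl)@np.array([x,s,h]))+np.array([sp[0],sp[1],0])
def st():
    o=get_obs(); print('t',round(o['clock'],2),'p',(1000*np.array(o['eef_pos'])).round(1),'F',np.round(o['ft_force'],2),'T',np.round(o['ft_torque'],2),'w',round(o['grip_width']*1000,1),'g',round(float(np.max(o['grasp_force'])),1))
    R=Ro.from_quat(o['tool_rot']).as_matrix(); print('toolz',R[:,2].round(4),'tooly',R[:,1].round(4)); return o,R
E
python3 - <<'E'
from t import *
st()
for s in(.25,.27,.306):
  for sl in (.215,.2274): print(s,sl,(1000*W(s,sl,.042)).round(1))
E
```

```text
t 1.1 p [500.    0.  205.1] F [-0.34 -0.33  0.27] T [-0.   -0.03  0.01] w 85.6 g 0.0
toolz [-0.  0. -1.] tooly [ 1.  0. -0.]
0.25 0.215 [663.5  16.  259.4]
0.25 0.2274 [663.5  14.8 262.3]
0.27 0.215 [663.2  35.6 263.6]
0.27 0.2274 [663.2  34.3 266.8]
0.306 0.215 [662.7  70.7 271.3]
0.306 0.2274 [662.7  69.4 274.9]
```

>>> drive_tool(
  increments=[
    [[-5, -4, 8], [0, 0, 6.5], 1],
    [[-8, -6, 8], [0, 0, 6.5], 1],
    [[-8, -6, 0], [0, 0, 6.5], 1],
    [[-8, -5.4, 0], [0, 0, 6.5], 1],
    [[0, 0, 0], [0, 0, 0], 1],
    [[0, 0, 0], [0, 0, 0], 1],
  ],
)

```text
clock: 1.6
eef_pos: [0.471, -0.0215, 0.2213]
tool_rot: [0.531, 0.847, 0.0, 0.0]
ft_force: [-0.4, -0.5, -0.3]
grip_width: 0.0853
grasp_force: 0.0
```

>>> drive_tool(
  increments=[
    [[0, 0, -20], [0, 0, 0], 1],
    [[0, 0, -20], [0, 0, 0], 0.6],
    [[0, 0, -15], [0, 0, 0], 0.5],
    [[0, 0, -6], [0, 0, 0], 0.45],
    [[0, 0, 0], [0, 0, 0], 0.4],
    [[0, 0, 0], [0, 0, 0], 0.35],
    [[0, 0, 0], [0, 0, 0], 0.3],
    [[0, 0, 0], [0, 0, 0], 0.27],
  ],
)

```text
clock: 2.27
eef_pos: [0.472, -0.0214, 0.1612]
tool_rot: [0.53, 0.848, 0.001, 0.001]
ft_force: [0.2, 1.0, 0.7]
grip_width: 0.023
grasp_force: 0.0
```

>>> drive_tool(
  increments=[
    [[0, 0, 0], [0, 0, 0], 0.2],
    [[0, 0, 0], [0, 0, 0], 0.1],
    [[0, 0, 0], [0, 0, 0], 0.0],
    [[0, 0, 0], [0, 0, 0], 0.0],
    [[0, 0, 0], [0, 0, 0], 0.0],
    [[0, 0, 0], [0, 0, 0], 0.0],
  ],
)

```text
clock: 2.77
eef_pos: [0.4718, -0.0212, 0.1611]
tool_rot: [0.53, 0.848, 0.001, 0.001]
ft_force: [-1.3, 1.9, 5.9]
grip_width: 0.0109
grasp_force: 58.8
```

```bash
python3 - <<'E'
from t import *
st()
E
```

```text
t 2.77 p [471.8 -21.2 161.1] F [-1.32  1.86  5.94] T [0.33 0.06 0.02] w 10.9 g 58.8
toolz [ 2.2e-03  5.0e-04 -1.0e+00] tooly [0.8987 0.4385 0.0022]
```

>>> drive_tool(
  increments=[
    [[0, 0, 5], [0, 0, 0], 0],
    [[0, 0, 12], [0, 0, 0], 0],
    [[0, 0, 18], [0, 0, 0], 0],
    [[0, 0, 18], [0, 0, 0], 0],
    [[0, 0, 17], [0, 0, 0], 0],
    [[0, 0, 10], [0, 0, 0], 0],
    [[0, 0, 0], [0, 0, 0], 0],
    [[0, 0, 0], [0, 0, 0], 0],
  ],
)

```text
clock: 3.43
eef_pos: [0.4709, -0.0216, 0.2397]
tool_rot: [0.53, 0.848, -0.0, -0.0]
ft_force: [-0.6, -0.7, -3.3]
grip_width: 0.0109
grasp_force: 58.5
```

>>> drive_tool(
  increments=[
    [[10, 7, 5], [0, 0, -4], 0],
    [[15, 8, 8], [0, 0, -5], 0],
    [[20, 10, 9], [0, 0, -5], 0],
    [[20, 10, 9], [0, 0, -5], 0],
    [[20, 10, 8], [0, 0, -4], 0],
    [[15, 7, 6], [0, 0, -2.1], 0],
    [[10, 4, 2], [0, 0, 0], 0],
    [[6, 0, 0], [0, 0, 0], 0],
  ],
)

```text
clock: 4.1
eef_pos: [0.5877, 0.0355, 0.2851]
tool_rot: [0.701, 0.713, -0.001, -0.001]
ft_force: [0.3, 0.6, -3.2]
grip_width: 0.0108
grasp_force: 58.6
```

>>> drive_tool(
  increments=[
    [[0, 0, 0], [2, 0, 0], 0],
    [[0, 0, 0], [4, 0.05, 0], 0],
    [[0, 0, 0], [4, 0.1, 0], 0],
    [[0, 0, 0], [2.6, 0.05, 0], 0],
    [[0, 0, 0], [0, 0, 0], 0],
    [[0, 0, 0], [0, 0, 0], 0],
    [[0, 0, 0], [0, 0, 0], 0],
    [[0, 0, 0], [0, 0, 0], 0],
  ],
)

```text
clock: 4.77
eef_pos: [0.5868, 0.0352, 0.2869]
tool_rot: [0.697, 0.709, 0.077, -0.078]
ft_force: [0.2, -0.1, -2.1]
grip_width: 0.0106
grasp_force: 58.6
```

```bash
cat > look.py <<'E'
from t import *
import sys
o,R=st()
S=camera('scene');D=camera('side')
p=np.array(o['eef_pos'])
# car frame from tool: car z=-toolz, car x=tooly, tab offset given by grip (TCP at car z=.161)
C=np.column_stack([R[:,1],np.cross(-R[:,2],R[:,1]),-R[:,2]])
def model(q): # q: dx,dy,dz (car frame offset), roll about x
    B=car([0,0,0]); out=[]
    for b in B:
        out.append((((b-[0,0,.161])@Rx(q[3]).T)+q[:3])@C.T+p)
    return out
obs=[]
for c in(S,D):
    r=silhouettes('car',c); print([(np.round(k['bbox']),round(k['conf'],2)) for k in r[:2]]); obs.append((c,r[0]['region']))
q,e=fit(model,[0,0,0,0],obs,np.array([.004,.004,.004,.05])); print('q mm',(1000*q[:3]).round(1),q[3].round(3),e)
out=[]
for c,(u,v,w,h) in((S,(200,110,190,150)),(D,(200,90,110,150))):
    z=cv2.resize(cv2.cvtColor(c['image'],cv2.COLOR_RGB2BGR)[v:v+h,u:u+w],None,fx=2.6,fy=2.6,interpolation=cv2.INTER_CUBIC)
    out.append(z)
cv2.imwrite(f'pics/{sys.argv[1]}.png',np.hstack(out))
E
python3 look.py l1
```

```text
t 4.77 p [586.8  35.2 286.9] F [ 0.18 -0.1  -2.06] T [-0.4   0.02  0.04] w 10.6 g 58.6
toolz [-0.0041  0.2176 -0.976 ] tooly [ 9.999e-01  1.660e-02 -5.000e-04]
[(array([272., 161., 314., 223.]), 0.66)]
[(array([260., 138., 280., 185.]), 0.91)]
q mm [ 0.6 -2.  -1.3] 0.018 0.22977349184691642
```

View pics/l1.png

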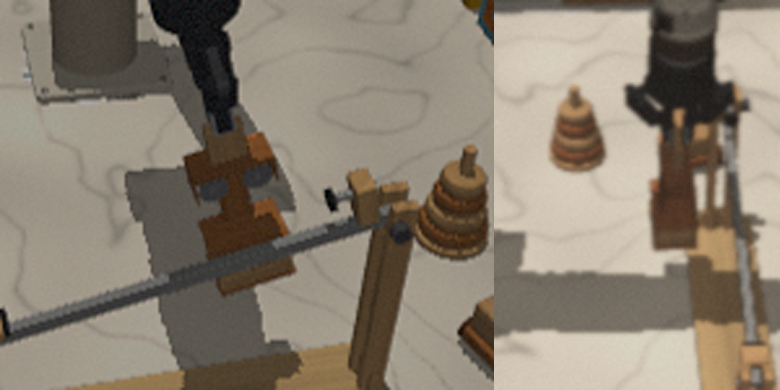

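>>> drive_tool(
  increments=[
    [[6, 0, 0], [0, 0, 0], 0],
    [[12, 0, 0], [0, 0, 0], 0],
    [[14, 0, 0], [0, 0, 0], 0],
    [[14, 0, 0], [0, 0, 0], 0],
    [[14, 0, 0], [0, 0, 0], 0],
    [[10, 0, 0], [0, 0, 0], 0],
    [[6, 0, 0], [0, 0, 0], 0],
    [[0, 0, 0], [0, 0, 0], 0],
  ],
)

```text
clock: 5.63
eef_pos: [0.6644, 0.0348, 0.2859]
tool_rot: [0.697, 0.708, 0.077, -0.078]
ft_force: [-0.7, 0.6, -3.2]
grip_width: 0.0106
grasp_force: 58.5
```

>>> drive_tool(
  increments=[
    [[0, 0, 0], [0, 0, 0], 0],
    [[0, 0, 0], [0, 0, 0], 0],
    [[0, 0, 0], [0, 0, 0], 0],
    [[0, 0, 0], [0, 0, 0], 0],
  ],
)

```text
clock: 5.97
eef_pos: [0.6627, 0.0346, 0.2876]
tool_rot: [0.697, 0.708, 0.077, -0.078]
ft_force: [0.3, 0.8, -2.2]
grip_width: 0.0108
grasp_force: 58.6
```

```bash
sed -i 's/(200,110,190,150)/(230,130,130,110)/;s/(200,90,110,150)/(250,100,70,110)/;s/2\.6/4/g' look.py; python3 look.py l2
```

```text
t 5.97 p [662.7  34.6 287.6] F [ 0.34  0.77 -2.2 ] T [-0.35 -0.04  0.  ] w 10.8 g 58.6
toolz [-0.0031  0.2181 -0.9759] tooly [9.999e-01 1.560e-02 3.000e-04]
[]Traceback (most recent call last):
  File "look.py", line 15, in <module>
    r=silhouettes('car',c); print([(np.round(k['bbox']),round(k['conf'],2)) for k in r[:2]]); obs.append((c,r[0]['region']))
                                                                                                            ~^^^
IndexError: list index out of range
```

```bash
cat > look2.py <<'E'
from t import *
import sys
o,R=st(); S=camera('scene');D=camera('side'); out=[]
for c,(u,v,w,h) in((S,(240,130,110,110)),(D,(255,100,70,110))):
    out.append(cv2.resize(cv2.cvtColor(c['image'],cv2.COLOR_RGB2BGR)[v:v+h,u:u+w],None,fx=4.4,fy=4.4,interpolation=cv2.INTER_CUBIC))
cv2.imwrite(f'pics/{sys.argv[1]}.png',np.hstack(out))
E
python3 look2.py l2
```

```text
t 6.12 p [662.8  34.6 287.5] F [ 0.25 -0.72 -1.61] T [-0.46 -0.04  0.05] w 11.2 g 58.6
toolz [-0.003   0.2181 -0.9759] tooly [9.999e-01 1.560e-02 4.000e-04]
```

View pics/l2.png

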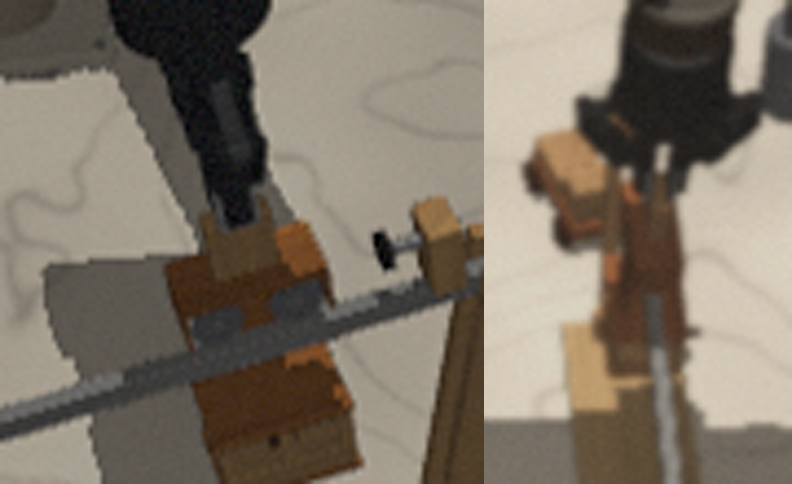

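>>> drive_tool(
  increments=[
    [[0, 0, -2], [0, 0, 0], 0],
    [[0, 0, -3], [0, 0, 0], 0],
    [[0, 0, -2], [0, 0, 0], 0],
    [[0, 0, -2], [0, 0, 0], 0],
    [[0, 0, -1], [0, 0, 0], 0],
    [[0, 0, 0], [0, 0, 0], 0],
    [[0, 0, 0], [0, 0, 0], 0],
  ],
)

```text
clock: 6.8
eef_pos: [0.6629, 0.0346, 0.277]
tool_rot: [0.697, 0.708, 0.077, -0.078]
ft_force: [0.4, -0.5, -2.1]
grip_width: 0.0107
grasp_force: 58.6
```

>>> drive_tool(
  increments=[
    [[0, 0, -1], [0, 0, 0], 0],
    [[0, 0, 0], [0, 0, 0], 0],
    [[0, 0, -1], [0, 0, 0], 0],
    [[0, 0, 0], [0, 0, 0], 0],
    [[0, 0, 0], [0, 0, 0], 0],
  ],
)

```text
clock: 7.22
eef_pos: [0.663, 0.0346, 0.2751]
tool_rot: [0.697, 0.708, 0.077, -0.078]
ft_force: [-0.7, -0.5, -2.5]
grip_width: 0.011
grasp_force: 58.6
```

>>> drive_tool(
  increments=[
    [[0, 0, -1], [0, 0, 0], 0],
    [[0, 0, 0], [0, 0, 0], 0],
    [[0, 0, -1], [0, 0, 0], 0],
    [[0, 0, 0], [0, 0, 0], 0],
    [[0, 0, 0], [0, 0, 0], 0],
  ],
)

```text
clock: 7.63
eef_pos: [0.6629, 0.0346, 0.273]
tool_rot: [0.697, 0.708, 0.077, -0.078]
ft_force: [-0.4, 0.4, -1.7]
grip_width: 0.0106
grasp_force: 58.6
```

>>> drive_tool(
  increments=[
    [[0, 0, -1], [0, 0, 0], 0],
    [[0, 0, 0], [0, 0, 0], 0],
    [[0, 0, 0], [0, 0, 0], 0],
    [[0, 0, 0], [0, 0, 0], 0],
  ],
)

```text
clock: 7.97
eef_pos: [0.663, 0.0346, 0.2721]
tool_rot: [0.697, 0.708, 0.077, -0.078]
ft_force: [-0.8, -0.0, -2.9]
grip_width: 0.0109
grasp_force: 58.6
```

>>> drive_tool(
  increments=[
    [[0, 0, -0.7], [0, 0, 0], 0],
    [[0, 0, 0], [0, 0, 0], 0],
    [[0, 0, 0], [0, 0, 0], 0],
    [[0, 0, 0], [0, 0, 0], 0],
  ],
)

```text
clock: 8.3
eef_pos: [0.663, 0.0346, 0.2714]
tool_rot: [0.697, 0.708, 0.077, -0.078]
ft_force: [0.5, -0.4, -2.9]
grip_width: 0.0111
grasp_force: 58.6
```

>>> drive_tool(
  increments=[
    [[0, 0, -0.7], [0, 0, 0], 0],
    [[0, 0, 0], [0, 0, 0], 0],
    [[0, 0, 0], [0, 0, 0], 0],
    [[0, 0, 0], [0, 0, 0], 0],
  ],
)

```text
clock: 8.63
eef_pos: [0.663, 0.0346, 0.2707]
tool_rot: [0.697, 0.708, 0.077, -0.078]
ft_force: [0.2, -0.1, -2.6]
grip_width: 0.0105
grasp_force: 58.6
```

>>> drive_tool(
  increments=[
    [[0, 0, -0.7], [0, 0, 0], 0],
    [[0, 0, 0], [0, 0, 0], 0],
    [[0, 0, 0], [0, 0, 0], 0],
    [[0, 0, 0], [0, 0, 0], 0],
  ],
)

```text
clock: 8.97
eef_pos: [0.6631, 0.0346, 0.2703]
tool_rot: [0.697, 0.708, 0.077, -0.078]
ft_force: [0.1, 0.1, -1.1]
grip_width: 0.0106
grasp_force: 58.9
```

>>> drive_tool(
  increments=[
    [[0, 0, -0.5], [0, 0, 0], 0],
    [[0, 0, 0], [0, 0, 0], 0],
    [[0, 0, 0], [0, 0, 0], 0],
    [[0, 0, 0], [0, 0, 0], 0],
  ],
)

```text
clock: 9.3
eef_pos: [0.6632, 0.0345, 0.2701]
tool_rot: [0.697, 0.708, 0.077, -0.078]
ft_force: [-0.8, 0.3, 2.1]
grip_width: 0.0107
grasp_force: 59.3
```

>>> drive_tool(
  increments=[
    [[0, 0, -0.5], [0, 0, 0], 0],
    [[0, 0, 0], [0, 0, 0], 0],
    [[0, 0, 0], [0, 0, 0], 0],
    [[0, 0, 0], [0, 0, 0], 0],
  ],
)

```text
clock: 9.63
eef_pos: [0.6633, 0.0345, 0.27]
tool_rot: [0.697, 0.708, 0.078, -0.078]
ft_force: [-0.5, -1.5, 5.5]
grip_width: 0.0109
grasp_force: 59.9
```

>>> drive_tool(
  increments=[
    [[0, 0, 0.6], [0, 0, 0], 0],
    [[0, 0, 0], [0, 0, 0], 0],
    [[0, 0, 0], [0, 0, 0], 0],
  ],
)

```text
clock: 9.88
eef_pos: [0.6631, 0.0345, 0.27]
tool_rot: [0.697, 0.708, 0.077, -0.078]
ft_force: [-0.4, -2.4, 5.9]
grip_width: 0.011
grasp_force: 59.8
```

```bash
cat > m.py <<'E'
from t import *
def m(n=12):
    F=[];T=[];P=[]
    for i in range(n):
        camera('wrist'); o=get_obs(); F.append(o['ft_force']);T.append(o['ft_torque']);P.append(o['eef_pos'])
    F=np.array(F);u=Rz(sp[2])@Rx(.224)
    f=F@u; p=np.mean(P,0)
    print('t',round(o['clock'],2),'p',(1000*p).round(2),'F along x,s,n',f.mean(0).round(2),'+-',(f.std(0)/n**.5).round(2),'T',np.mean(T,0).round(3))
    s=(u.T@(p-W(0,.224,0)))*1000; print('rail x,s,h of TCP',s.round(2))
    R=Ro.from_quat(o['tool_rot']).as_matrix(); print('lean',np.arctan2(R[1,2],-R[2,2]).round(4))
m()
E
python3 m.py
```

```text
t 10.48 p [663.16  34.5  270.02] F along x,s,n [-0.41 -0.37  5.4 ] +- [0.15 0.13 0.16] T [-0.396  0.095  0.024]
rail x,s,h of TCP [-7.0000e-02  2.7075e+02  4.6020e+01]
lean 0.2199
```

>>> drive_tool(
  increments=[
    [[0, 2.9, 0.67], [0, 0, 0], 0],
    [[0, 4.9, 1.12], [0, 0, 0], 0],
    [[0, 4.9, 1.12], [0, 0, 0], 0],
    [[-0.3, 4.9, 1.12], [0, 0, 0], 0],
    [[0, 1.9, 0.43], [0, 0, 0], 0],
    [[0, 0, 0], [0, 0, 0], 0],
    [[0, 0, 0], [0, 0, 0], 0],
  ],
)

```text
clock: 11.07
eef_pos: [0.6628, 0.0544, 0.2746]
tool_rot: [0.697, 0.708, 0.077, -0.078]
ft_force: [0.2, -2.4, 5.7]
grip_width: 0.0109
grasp_force: 59.9
```

```bash
python3 m.py
```

```text
t 11.67 p [662.75  54.16 274.49] F along x,s,n [-0.46 -0.21  5.77] +- [0.16 0.18 0.11] T [-0.315  0.159  0.054]
rail x,s,h of TCP [-1.7000e-01  2.9092e+02  4.6010e+01]
lean 0.2201
```

>>> drive_tool(
  increments=[
    [[0, 0.1, 0.45], [0, 0, 0], 0],
    [[0, 2.9, 0.67], [0, 0, 0], 0],
    [[0, 4, 0.91], [0, 0, 0], 0],
    [[-0.2, 2, 0.46], [0, 0, 0], 0],
    [[0, 0, 0], [0, 0, 0], 0],
    [[0, 0, 0], [0, 0, 0], 0],
  ],
)

```text
clock: 12.17
eef_pos: [0.6625, 0.0637, 0.2767]
tool_rot: [0.697, 0.709, 0.077, -0.078]
ft_force: [-0.4, -1.2, 5.3]
grip_width: 0.0109
grasp_force: 59.8
```

```bash
python3 m.py
```

```text
t 12.77 p [662.48  63.15 276.56] F along x,s,n [-0.68 -0.19  4.8 ] +- [0.16 0.18 0.11] T [-0.322  0.172  0.049]
rail x,s,h of TCP [-3.0000e-01  3.0015e+02  4.6030e+01]
lean 0.2199
```

>>> drive_tool(
  increments=[
    [[0, 2, 0.46], [0, 0, 0], 0],
    [[0, 2, 0.46], [0, 0, 0], 0],
    [[0, 0, 0], [0, 0, 0], 0],
    [[0, 0, 0], [0, 0, 0], 0],
  ],
)

```text
clock: 13.1
eef_pos: [0.6624, 0.0675, 0.2775]
tool_rot: [0.697, 0.708, 0.077, -0.078]
ft_force: [-0.6, -0.9, 4.5]
grip_width: 0.0111
grasp_force: 59.8
```

```bash
python3 m.py
```

```text
t 13.7 p [662.48  67.17 277.49] F along x,s,n [-0.93 -0.37  4.81] +- [0.11 0.09 0.14] T [-0.314  0.211  0.038]
rail x,s,h of TCP [-2.4000e-01  3.0427e+02  4.6050e+01]
lean 0.2199
```

>>> drive_tool(
  increments=[
    [[0, 0.1, 0.6], [0, 0, 0], 0],
    [[0.2, 2, 0.46], [0, 0, 0], 0],
    [[0, 1, 0.23], [0, 0, 0], 0],
    [[0, 0, 0], [0, 0, 0], 0],
    [[0, 0, 0], [0, 0, 0], 0],
  ],
)

```text
clock: 14.12
eef_pos: [0.6625, 0.0703, 0.2783]
tool_rot: [0.697, 0.708, 0.077, -0.079]
ft_force: [-1.3, -2.2, 1.3]
grip_width: 0.0108
grasp_force: 59.3
```

```bash
python3 m.py
```

```text
t 14.72 p [662.55  70.24 278.35] F along x,s,n [-1.1  -1.14  0.09] +- [0.15 0.13 0.28] T [-0.502  0.214  0.059]
rail x,s,h of TCP [-1.3000e-01  3.0745e+02  4.6210e+01]
lean 0.2199
```

>>> drive_tool(
  increments=[
    [[0, 1.5, 0.34], [0, 0, 0], 0],
    [[0, 1.5, 0.34], [0, 0, 0], 0],
    [[0, 0, 0], [0, 0, 0], 0],
    [[0, 0, 0], [0, 0, 0], 0],
  ],
)

```text
clock: 15.05
eef_pos: [0.6626, 0.0732, 0.2793]
tool_rot: [0.697, 0.708, 0.077, -0.078]
ft_force: [-0.8, -1.2, -1.6]
grip_width: 0.0108
grasp_force: 58.9
```

```bash
python3 m.py
```

```text
t 15.65 p [662.64  73.16 279.33] F along x,s,n [-1.1  -1.88 -1.01] +- [0.09 0.17 0.15] T [-0.692  0.293  0.082]
rail x,s,h of TCP [1.0000e-02 3.1052e+02 4.6520e+01]
lean 0.2199
```

>>> drive_tool(
  increments=[
    [[0, 1, -0.1], [0, 0, 0], 0],
    [[0, 1, 0.1], [0, 0, 0], 0],
    [[0, 0, 0], [0, 0, 0], 0],
    [[0, 0, 0], [0, 0, 0], 0],
  ],
)

```text
clock: 15.98
eef_pos: [0.6628, 0.0752, 0.2797]
tool_rot: [0.697, 0.708, 0.077, -0.078]
ft_force: [-0.9, -1.4, -1.3]
grip_width: 0.0107
grasp_force: 59.1
```

```bash
python3 m.py; python3 look2.py l3; python3 - <<'E'
from t import *
im=cv2.imread('pics/l3.png'); S=camera('scene')
a=cv2.cvtColor(S['image'],cv2.COLOR_RGB2BGR)[150:215,290:350]
b=cv2.imread('pics/s0.png')[150:215,290:350]
for sx in(0,.005,.01):
    print(sx,proj(S,[W(.346+sx,.224,.043),W(.346+sx,.224,.032)]).round(2).tolist())
cv2.imwrite('pics/l4.png',cv2.resize(np.hstack([b,a]),None,fx=6.6,fy=6.6,interpolation=cv2.INTER_CUBIC))
E
```

```text
t 16.58 p [662.76  75.13 279.62] F along x,s,n [-1.53 -2.65  0.8 ] +- [0.15 0.11 0.14] T [-0.829  0.322  0.105]
rail x,s,h of TCP [1.600e-01 3.125e+02 4.636e+01]
lean 0.2198
t 16.58 p [662.8  75.1 279.6] F [-0.86 -2.87  0.32] T [-0.84  0.35  0.08] w 10.8 g 59.2
toolz [-0.0031  0.218  -0.9759] tooly [9.999e-01 1.550e-02 2.000e-04]
0 [[325.5, 184.27], [326.0, 187.64]]
0.005 [[327.56, 183.63], [328.04, 187.01]]
0.01 [[329.62, 182.99], [330.09, 186.37]]
```

View pics/l4.png

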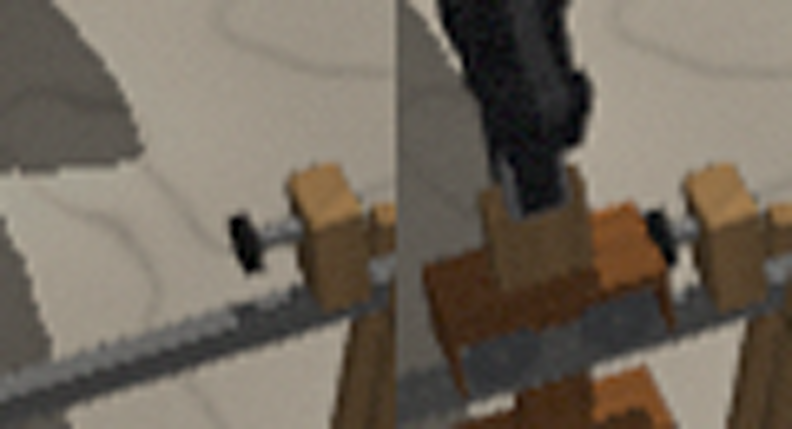

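>>> drive_tool(
  increments=[
    [[0, 0, 0], [0, 0, 0], 0.7],
    [[0, 0, 0], [0, 0, 0], 0.7],
    [[0, 0, 0], [0, 0, 0], 0.7],
    [[0, 0, 0], [0, 0, 0], 0.7],
    [[0, 0, 0], [0, 0, 0], 0.7],
    [[0, 0, 0], [0, 0, 0], 0.7],
    [[0, 0, 0], [0, 0, 0], 0.7],
    [[0, 0, 0], [0, 0, 0], 0.7],
  ],
)

```text
clock: 17.4
eef_pos: [0.6627, 0.0753, 0.2794]
tool_rot: [0.697, 0.708, 0.077, -0.078]
ft_force: [-0.1, 0.7, 0.3]
grip_width: 0.0598
grasp_force: 0.0
```

>>> drive_tool(
  increments=[
    [[0, 0, 0], [0, 0, 0], 0.7],
    [[0, 0, 0], [0, 0, 0], 0.7],
    [[0, 0, 0], [0, 0, 0], 0.7],
    [[0, 0, 0], [0, 0, 0], 0.7],
    [[0, 0, 0], [0, 0, 0], 0.7],
    [[0, 0, 0], [0, 0, 0], 0.7],
    [[0, 0, 0], [0, 0, 0], 0.7],
    [[0, 0, 0], [0, 0, 0], 0.7],
  ],
)

```text
clock: 18.07
eef_pos: [0.6627, 0.0752, 0.2795]
tool_rot: [0.697, 0.708, 0.077, -0.078]
ft_force: [-0.5, 0.4, 0.4]
grip_width: 0.0596
grasp_force: 0.0
```

```bash
python3 - <<'E'
from t import *
st(); S=camera('scene'); save('end',S)
print([(r['bbox'],r['conf']) for r in silhouettes('car',S)[:2]])
print('expect wheels',proj(S,[W(.079,.224,.010),W(.3,.224,.010)]).round(1))
E
```

```text
t 18.07 p [662.7  75.2 279.5] F [-0.5   0.38  0.36] T [-0.17  0.01  0.04] w 59.6 g 0.0
toolz [-0.0034  0.2181 -0.9759] tooly [ 0.9999  0.0156 -0.    ]
[([199.8, 204.7, 248.4, 273.5], 0.58), ([182.5, 175.2, 359.9, 299.5], 0.23)]
expect wheels [[218.6 227.9]
 [308.4 200. ]]
```

View pics/end.png

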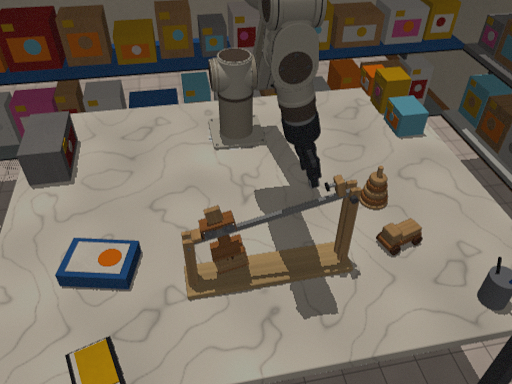

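The car hangs at the bottom stop: trolley near (217,222), wheels where expected. I'll back the tool off and let the car settle.

>>> drive_tool(
  increments=[
    [[0, 0, 8], [0, 0, 0], 0.7],
    [[0, 0, 12], [0, 0, 0], 0.7],
    [[0, 0, 12], [0, 0, 0], 0.7],
    [[0, 0, 8], [0, 0, 0], 0.7],
    [[0, 0, 0], [0, 0, 0], 0.7],
    [[0, 0, 0], [0, 0, 0], 0.7],
    [[0, 0, 0], [0, 0, 0], 0.7],
    [[0, 0, 0], [0, 0, 0], 0.7],
  ],
)

```text
clock: 18.83
eef_pos: [0.6624, 0.0752, 0.3184]
tool_rot: [0.697, 0.708, 0.076, -0.079]
ft_force: [0.4, 1.4, 0.4]
grip_width: 0.0598
grasp_force: 0.0
```

```bash
python3 - <<'E'
from t import *
im=[]
for i in range(30):
    c=camera('scene' if i%10==0 or i==29 else 'wrist')
    if i%10==0 or i==29: im.append(cv2.GaussianBlur(c['image'],(0,0),1).astype(float)[195:285,190:260])
print([np.abs(a-b).max().round(1) for a,b in zip(im,im[1:])],[np.abs(a-b).mean().round(2) for a,b in zip(im,im[1:])])
S=camera('scene');print([(r['bbox'],r['conf']) for r in silhouettes('car',S)[:1]]);st()
job_done()
E
```

```text
[np.float64(6.0), np.float64(9.0), np.float64(13.0)] [np.float64(0.48), np.float64(0.52), np.float64(0.53)]
[([198.9, 204.3, 249.3, 271.3], 0.64)]
t 20.43 p [662.7  75.2 319.4] F [-0.23  1.02 -0.5 ] T [-0.19  0.03  0.05] w 59.6 g 0.0
toolz [-0.0035  0.2181 -0.9759] tooly [ 9.999e-01  1.560e-02 -1.000e-04]
the job is handed in; nothing more can be done
```

The job is handed in at 20.4 s: the car was hooked on the upper rail, backed up until the buffer gave about 7–8 mm (estimated from force and image), and released; it rolled down and hangs at rest against the bottom stop, with the gripper clear and the other toys not touched.

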